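# Find the studio stamp and mark the proof

### The arm

A 6-joint arm with a two-finger parallel gripper is mounted at the origin on a cart in front of the work surface, level with it; the furniture and walls round the work are solid. World frame = base frame: x ahead of the robot, y to its left, z up, the work surface at z = 0. Lengths are in mm, angles in rad, forces in N, time in s.
With the tool pointing down it reaches from about 275 to 850 mm from the base axis. Payload 5.2 kg.
Tool frame: the origin (TCP) lies midway between the tips of the shut fingers; the grasp point (between the pads) lies 19 mm behind it; z points along the fingers, y is the line along which they close (so a half turn about z gives the same grasp; the last joint's range is limited). The gripper opens to 85 mm and grips with 20 to 120 N. Pads are 22 mm wide; open, the fingers measure 114 mm over their backs; the gripper's body (76 mm by 85 mm) begins 54 mm behind the grasp point. The pads swing forward as they close: fully open they stand 13 mm farther back than shut.
Start: joints at [-1.393, 0.259, 1.535, -0, 1.348, -0.203], TCP at [204.436, -510.599, 231.31] pointing down, gripper open.
Joint ranges: [-3.14, 3.14], [-0.91, 2.08], [0.19, 2.58], [-1.22, 4.36], [0.22, 2.71], [-3.12, 3.12]. Speed limits (rad/s): [2.57, 2.57, 3.14, 3.14, 3.14, 3.14].

### API

Orientations are given as a unit quaternion [x, y, z, w].
In Python, from workcell import manip gives the robot as it stands. The module is installed in compiled form; this text tells all that it offers.
- The arm moves only by the tool step_arm, never from a script. Its argument "moves" is a list of rows, each a list of 5 numbers: the gripper's target within -1 to 1 (fully open at 1, half-way at 0, shut at -1), then the shift along the tool's x, y, z as a fraction of full scale, then the turn about the tool's z as a fraction of full scale. A call has 1 to 10 rows; each row shifts and turns the commanded pose from where the row before left it, along the tool's axes as they then stand; what a row does not reach is not made up. Full scale, the value 1, is 0.25 m for a shift and 60 degrees for a turn. A row lasts 1/10 s, in which the tool goes at most 50 mm and 8.59 degrees, less where a joint would pass 70% of its speed; a pose out of reach is approached as far as the arm can. A call with a number of a shift or a turn outside -1 to 1 is refused whole. A call with a gripper value outside its range is refused whole. The fingers move at their own pace and stop on an object; "grip_force" is the grip in N (left out, the last holds). Time passes only in rows, so rows that do not move let the fingers close. It gives the time, the measured TCP pose, the force, the opening and the grip force at its end, in the units of the state.
- manip.get_obs(): the state, without advancing time (a new reading comes with each control period).
- manip.read_camera(name): name is "scene" or "top" or "wrist"; returns the picture (420x560x3 uint8, blue, green, red); there is no depth.
- manip.get_calibration(name): a dict with "fx", "fy", "cx", "cy" (pixels), "rvec" (rotation vector, rad) and "tvec" (3), from world to camera coordinates, as OpenCV has them. Camera axes: x right, y down, z forward; pixel columns grow to the right and rows downward; lengths in mm; the calibration is good to about 2 mm. A picture is of the moment at which its call begins: read the wrist's pose just before it. get_calibration takes no time and is no camera call; for the wrist camera it gives the pose at the moment of the call.
- manip.close_job(): hands the job in; it is judged then, once.
Trained networks look in the newest picture that a camera, given by its name, has taken for a name from the list of things; names that differ only in an ending like _2 or _b are one class to them, and where a whole thing is asked for, a point or a joint stands for the part that bears it (a point fixed in the world has none). Each returns a list of dicts, best first, with "conf" (0 to 1); they miss things now and then, are a little off and sometimes report something else, mostly with a low value. They report only what shows in the picture. A call takes as long as a camera call.
- manip.find_in(name, camera): "position" ([row, column] in pixels, amid what is visible of it).
- manip.cut_out(name, camera): "mask" (420x560 bool, what is visible of it) and "position" ([row, column] in pixels, amid what is visible of it).
- manip.landmark_of(name, camera): "position" ([row, column] in pixels: a listed point, or the origin of a listed thing).
The state is a dict: "clock": time; "joint_pos": joint angles; "qd": joint speeds; "tau": joint torques, N m; "tcp_pos": TCP position; "ee_rot": TCP orientation; "wrist_force": force on the tool from outside, world axes, zero at the start; "moment": the same for the moment, N m; "width": opening from 0.0 (shut) to 1.0 (fully open); "finger_force": force on a finger pad.
Only numpy, scipy, OpenCV 4.12 (cv2) and the standard library are available. Lean on these libraries where they do the work, as an engineer would, in place of code of your own. Each camera call takes 0.05 s, during which the arm holds its last target. There are 200 camera calls.

### The job

The studio stamp, the one with the thick red handle, is in one of the three closed boxes: open them one at a time to find it, sliding each lid fully shut again before you open the next box. Set the stamp squarely in the middle of the pencilled ticks on the proof, press its handle fully down without brute force for about half a second, and lift it straight off without sliding it or touching the sheet with any stamp anywhere else. Then leave it standing upright on the slate for the rest of the edition; its own box may stay open, but the other two stamps stay in shut boxes so that their ink does not dry.

Things in the scene. Friction and masses are not known exactly. Their poses are not given: they have to be found in the camera images.
- box_1: the left of three like wooden boxes, 100 (own x) x 116 (own y) x 80 mm high, fixed; walls 6 mm, floor 5 mm; origin under the centre. The near end and both sides rise to 80 mm, the sliding lid's top is at 76 mm. A stamp stands on the floor inside within 6 mm of own x -8, y 0 mm, turned by under 0.25 rad. With the lid open 70 mm the mouth is clear from own x -44 to +26 mm, y -52 to +52 mm.
- box_2: the middle of three like wooden boxes, 100 (own x) x 116 (own y) x 80 mm high, fixed; walls 6 mm, floor 5 mm; origin under the centre. The near end and both sides rise to 80 mm, the sliding lid's top is at 76 mm. A stamp stands on the floor inside within 6 mm of own x -8, y 0 mm, turned by under 0.25 rad. With the lid open 70 mm the mouth is clear from own x -44 to +26 mm, y -52 to +52 mm.
- box_3: the right of three like wooden boxes, 100 (own x) x 116 (own y) x 80 mm high, fixed; walls 6 mm, floor 5 mm; origin under the centre. The near end and both sides rise to 80 mm, the sliding lid's top is at 76 mm. A stamp stands on the floor inside within 6 mm of own x -8, y 0 mm, turned by under 0.25 rad. With the lid open 70 mm the mouth is clear from own x -44 to +26 mm, y -52 to +52 mm.
- lid_1 (a joint): how far the lid of box_1 has been slid open (m): 0 shut, 0.070 at its stop; it slides level along the box's own +x (away from the robot), takes about 2 N and stays where it is left
- lid_1_pull (a point): centre of the pull strip on the lid of box_1, which moves with the lid: a dark wooden bar 10 (own x) x 80 (own y) x 18 mm high standing on the lid, 85 mm above the table at its centre, 94 mm at its top; pinch it or push it from either side. Shut, it lies at the box's own x = -22 mm. Axes as the box's.
- lid_2 (a joint): how far the lid of box_2 has been slid open (m): 0 shut, 0.070 at its stop; it slides level along the box's own +x (away from the robot), takes about 2 N and stays where it is left
- lid_2_pull (a point): centre of the pull strip on the lid of box_2, which moves with the lid: a dark wooden bar 10 (own x) x 80 (own y) x 18 mm high standing on the lid, 85 mm above the table at its centre, 94 mm at its top; pinch it or push it from either side. Shut, it lies at the box's own x = -22 mm. Axes as the box's.
- lid_3 (a joint): how far the lid of box_3 has been slid open (m): 0 shut, 0.070 at its stop; it slides level along the box's own +x (away from the robot), takes about 2 N and stays where it is left
- lid_3_pull (a point): centre of the pull strip on the lid of box_3, which moves with the lid: a dark wooden bar 10 (own x) x 80 (own y) x 18 mm high standing on the lid, 85 mm above the table at its centre, 94 mm at its top; pinch it or push it from either side. Shut, it lies at the box's own x = -22 mm. Axes as the box's.
- stamp_1_centre (a point): one of three hand stamps, one per box; which box, and which of the three names is the studio stamp, is not told: see or feel it. Point on its axis half-way up, 31 mm above its underside, z up. Foot 36 x 36 x 16 mm; square handle, sides parallel to the foot's, 27 to 62 mm above the underside: 28 mm thick and red on the studio stamp, 18 mm and blue or grey on the others. The studio stamp weighs 0.17 to 0.36 kg, the others 0.11.
- stamp_1_handle (a joint): how far the handle of that stamp is pressed down towards its foot (m): 0 at rest, 0.007 fully down. A spring holds it up: the studio stamp's starts to give at 5 N and is fully down at 13 N; the slim-handled two are plain, rigid stamps and do not give.
- stamp_2_centre (a point): one of three hand stamps, one per box; which box, and which of the three names is the studio stamp, is not told: see or feel it. Point on its axis half-way up, 31 mm above its underside, z up. Foot 36 x 36 x 16 mm; square handle, sides parallel to the foot's, 27 to 62 mm above the underside: 28 mm thick and red on the studio stamp, 18 mm and blue or grey on the others. The studio stamp weighs 0.17 to 0.36 kg, the others 0.11.
- stamp_2_handle (a joint): how far the handle of that stamp is pressed down towards its foot (m): 0 at rest, 0.007 fully down. A spring holds it up: the studio stamp's starts to give at 5 N and is fully down at 13 N; the slim-handled two are plain, rigid stamps and do not give.
- stamp_3_centre (a point): one of three hand stamps, one per box; which box, and which of the three names is the studio stamp, is not told: see or feel it. Point on its axis half-way up, 31 mm above its underside, z up. Foot 36 x 36 x 16 mm; square handle, sides parallel to the foot's, 27 to 62 mm above the underside: 28 mm thick and red on the studio stamp, 18 mm and blue or grey on the others. The studio stamp weighs 0.17 to 0.36 kg, the others 0.11.
- stamp_3_handle (a joint): how far the handle of that stamp is pressed down towards its foot (m): 0 at rest, 0.007 fully down. A spring holds it up: the studio stamp's starts to give at 5 N and is fully down at 13 N; the slim-handled two are plain, rigid stamps and do not give.
- proof: a proof print on a backing card, 232 (own x) x 152 (own y) mm, 3 mm thick, fixed flat on the table at the right; harbour picture on the far part, empty margin on the near part; origin under its centre
- proof_mark (a point): on the sheet's upper face, 3 mm above the table, the middle of a 42 mm square set out by four pairs of pencilled corner ticks in the near right margin; at the proof's own x = -78, y = -42 mm; its x and y axes run along the square's sides. The stamp's mark looks the same at every quarter turn.
- slate: the slate slab itself; origin under its centre
- slate_top (a point): middle of the upper face of the dark slate slab, 150 x 150 x 7 mm, lying fixed at the near right; axes along its sides

How it is judged:
By the outcome, as a careful person would: the job done as asked, in the order asked, and still so for the second after the job is handed in, with the robot touching nothing.
It also fails if it takes over 72 s, if anything falls off the work surface, if the arm or the gripper's body presses on something with over 40 N, if the wrist force passes 120 N, or if a joint passes its speed limit or range.

## Working session

There is one attempt and no reset: what is moved stays moved. The work goes in short steps, Python scripts to look and compute and a tool call to move; the robot and the scene stay as the last step left them, time stands still between calls to the robot, and variables do not carry over. Pictures are saved under pics/ and viewed, at most 12 in all, crops included, and the job is handed in when it is done.

Besides the shell and the picture viewer there is one more tool, called by a JSON object that holds its "api" and its "payload", one argument or row to a line. step_arm: Moves the arm, as the interface text tells. Shift numbers are shares of 0.25 m and turn numbers shares of 60 degrees, none past 1 either way. Its arguments: {"type":"object","properties":{"moves":{"type":"array","items":{"type":"array","items":{"type":"number","minimum":-1,"maximum":1}}},"grip_force":{"type":"number"}},"required":["moves"]}

```bash
mkdir -p pics; cat > h.py <<'E'
import numpy as np, cv2
from scipy.spatial.transform import Rotation as R
from workcell import manip
def cal(n):
    c=manip.get_calibration(n); K=np.array([[c['fx'],0,c['cx']],[0,c['fy'],c['cy']],[0,0,1.]])
    return K,cv2.Rodrigues(np.array(c['rvec'],float))[0],np.array(c['tvec'],float).ravel()
def ray(c,p):
    K,Rm,t=c; d=Rm.T@np.linalg.inv(K)@np.array([p[1],p[0],1.]); return -Rm.T@t,d
def atz(c,p,z):
    o,d=ray(c,p); return o+d*(z-o[2])/d[2]
def tri(obs):
    A=np.zeros((3,3));b=np.zeros(3)
    for c,p in obs:
        o,d=ray(c,p); d=d/np.linalg.norm(d); M=np.eye(3)-np.outer(d,d); A+=M;b+=M@o
    return np.linalg.solve(A,b)
def proj(c,X):
    K,Rm,t=c; u=K@(Rm@np.array(X,float)+t); return np.array([u[1]/u[2],u[0]/u[2]])
def st():
    o=manip.get_obs(); q=R.from_quat(o['ee_rot']).as_matrix()
    print('t',round(o['clock'],2),'tcp',np.round(o['tcp_pos'],1),'x',np.round(q[:,0],3),'y',np.round(q[:,1],3),'z',np.round(q[:,2],3),'F',np.round(o['wrist_force'],1),'w',round(o['width'],3),'ff',o['finger_force'])
    return o,q
E
python3 - <<'E'
from h import *
st(); np.set_printoptions(suppress=True,precision=1)
ims=[]
for n in ['top','scene']:
    im=manip.read_camera(n); ims.append(im); cv2.imwrite(f'pics/{n}0.png',im); c=cal(n); print(n,ray(c,(210,280)))
    for k,z in [('box_1',0),('lid_1_pull',85),('proof_mark',3),('proof',0),('slate_top',7),('slate',0)]:
        for d in manip.landmark_of(k,n): print(k,np.round(d['position'],1),round(d['conf'],2),atz(c,d['position'],z))
E
```

```text
t 0.0 tcp [ 204.3 -510.1  230.5] x [0.928 0.372 0.   ] y [ 0.372 -0.928 -0.002] z [-0.     0.002 -1.   ] F [ 0.4 -0.7  0.6] w 1.004 ff 0.0
top (array([ 403.8,   28.3, 1188.5]), array([ 0.1, -0. , -1. ]))
box_1 [208.  160.5] 0.65 [528.1 333.5   0. ]
box_1 [214.1 213.3] 0.62 [515.2 195.    0. ]
box_1 [219.1 272.7] 0.58 [505.6  39.5   0. ]
lid_1_pull [215.5 149.3] 0.66 [500.3 337.8  85. ]
proof_mark [199.8 380.8] 0.8 [ 562.6 -242.9    3. ]
proof [165.1 368.1] 0.72 [ 655.  -210.1    0. ]
proof [260.  383.1] 0.59 [ 405.7 -249.2    0. ]
slate_top [259.  385.1] 0.91 [ 408.4 -252.7    7. ]
slate [259.3 380.3] 0.63 [ 407.4 -241.9    0. ]
scene (array([ 81.4, 829.2, 648.9]), array([ 0.4, -0.7, -0.5]))
box_1 [244.4 292.8] 0.95 [495.   39.8   0. ]
box_1 [277.1 253.4] 0.83 [513.3 192.8   0. ]
box_1 [314.2 207.7] 0.72 [532.  335.1   0. ]
lid_1_pull [284.9 216.1] 0.88 [506.5 330.3  85. ]
proof_mark [187.  320.8] 0.68 [ 558.7 -259.9    3. ]
proof [185.9 288.8] 0.69 [ 649.7 -222.9    0. ]
slate_top [201.4 367.5] 0.64 [ 402.5 -240.8    7. ]
slate [204.2 367.8] 0.83 [ 399.8 -237.8    0. ]
```

View pics/top0.png

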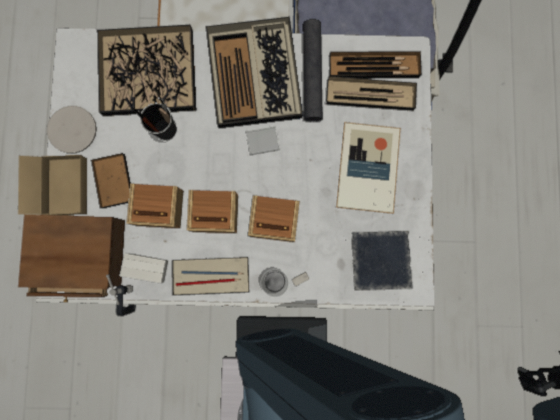

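View pics/scene0.png

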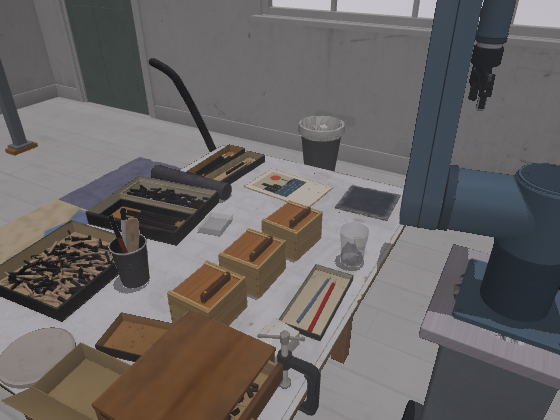

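Top view: boxes at about (205,154), (211,213) and (217,274), proof at (167,368), slate at (260,382). The scene view agrees, and the arm is hanging at the right. Next I measure the yaws.

```bash
cat >> h.py <<'E'
def yawof(mask,c,z):
    n,l,s,_=cv2.connectedComponentsWithStats(mask.astype(np.uint8)); i=1+np.argmax(s[1:,4])
    cn=max(cv2.findContours((l==i).astype(np.uint8),0,2)[0],key=len)[:,0,:]
    P=np.array([atz(c,(v,u),z)[:2] for u,v in cn]).astype(np.float32)
    r=cv2.minAreaRect(P); a=r[2]; a=(a+45)%90-45
    return np.round(r[0],1),np.round(r[1],1),round(a,2)
E
python3 - <<'E'
from h import *
manip.read_camera('top');c=cal('top')
for k,z in [('box_1',80),('lid_1_pull',94),('proof',3),('slate',7)]:
    for d in manip.cut_out(k,'top'): print(k,np.round(d['position']),round(d['conf'],2),yawof(d['mask'],c,z))
o,q=st(); K,Rm,t=cal('wrist'); print(K); C=-Rm.T@t; print('cam in tool',q.T@(C-o['tcp_pos']), q.T@Rm.T)
E
```

```text
box_1 [211. 210.] 0.96 (array([515.5, 187.5]), array([107.9, 122.6]), 1.28)
box_1 [206. 158.] 0.76 (array([524.8, 327.8]), array([132.3, 103.9]), -2.09)
box_1 [222. 271.] 0.59 (array([499.8,  38.5]), array([116.5, 102.8]), -5.87)
box_1 [170. 365.] 0.52 (array([ 632.7, -193.8]), array([142. , 217.1]), -4.86)
lid_1_pull [206. 154.] 0.62 (array([528.5, 330.7]), array([95.1, 92.2]), -2.08)
proof [167. 368.] 0.75 (array([ 648. , -207.9]), array([156. , 236.2]), -4.27)
slate [258. 381.] 0.58 (array([ 404.9, -242.6]), array([148.8, 149.5]), 2.64)
t 0.95 tcp [ 204.4 -510.6  231.3] x [ 0.928  0.372 -0.   ] y [ 0.372 -0.928 -0.   ] z [-0.  0. -1.] F [ 0.3 -0.4 -0.7] w 0.999 ff 0.0
[[290.98397503   0.         277.14566266]
 [  0.         290.98397503 209.09946729]
 [  0.           0.           1.        ]]
cam in tool [  78.68792331    0.15450518 -142.06193388] [[-3.25557258e-04 -9.51826351e-01 -3.06637396e-01]
 [ 9.99999794e-01 -4.79348317e-04  4.26233624e-04]
 [-5.52686514e-04 -3.06637194e-01  9.51826311e-01]]
```

{"api": "step_arm", "payload": {
  "moves": [
    [1,0.147,-0.123,0,0],
    [1,0.147,-0.123,0,0],
    [1,0.147,-0.123,0,0],
    [1,0.147,-0.123,0,0],
    [1,0.147,-0.123,0,0],
    [1,0.147,-0.123,0,0],
    [1,0.147,-0.123,0,0],
    [1,0.147,-0.123,0,0],
    [1,0.147,-0.123,0,0],
    [1,0.147,-0.123,0,0]
  ]
}}

```text
clock: 1.95
tcp_pos: [432.0, -86.7, 231.7]
ee_rot: [0.982, 0.189, 0.0, 0.0]
wrist_force: [0.6, -1.1, 0.2]
width: 0.999
finger_force: 0.0
```

{"api": "step_arm", "payload": {
  "moves": [
    [1,0.147,-0.123,0,0],
    [1,0.147,-0.123,0,0],
    [1,0.147,-0.123,0,0],
    [0,0,0,0,-0.13],
    [0,0,0,0,-0.13],
    [0,0,0,0,-0.13],
    [0,0,0,0,-0.13],
    [0,0,0,0,-0.13],
    [0,0,0,0,-0.13],
    [0,0,0,0,-0.13]
  ]
}}

```text
clock: 2.95
tcp_pos: [499.4, 38.1, 231.3]
ee_rot: [0.784, 0.621, 0.0, 0.0]
wrist_force: [-0.2, -0.7, -0.1]
width: 0.5
finger_force: 0.0
```

{"api": "step_arm", "payload": {
  "moves": [
    [0,0,0,0,-0.13],
    [0,0,0,0,0],
    [0,0,0,0,0]
  ]
}}

```text
clock: 3.25
tcp_pos: [499.4, 38.1, 231.4]
ee_rot: [0.743, 0.669, 0.0, 0.0]
wrist_force: [0.4, -0.1, 0.3]
width: 0.498
finger_force: 0.0
```

```bash
cat >> h.py <<'E'
def look(names,fn=None,cam='wrist'):
    o,q=st(); c=cal(cam); im=manip.read_camera(cam)
    if fn: cv2.imwrite(f'pics/{fn}.png',im)
    for k,z in names:
        for d in manip.landmark_of(k,cam): print('L',k,np.round(d['position'],1),round(d['conf'],2),np.round(atz(c,d['position'],z),1))
    return o,q,c,im
E
python3 - <<'E'
from h import *
o,q,c,im=look([('box_1',0),('lid_1_pull',85)],'w1')
for k,z in [('box_1',80),('lid_1_pull',94)]:
    for d in manip.cut_out(k,'wrist'): print(k,np.round(d['position']),round(d['conf'],2),yawof(d['mask'],c,z))
E
```

```text
t 3.25 tcp [499.4  38.1 231.4] x [0.104 0.995 0.   ] y [ 0.995 -0.104  0.   ] z [ 0.  0. -1.] F [ 0.4 -0.1  0.3] w 0.498 ff 0.0
L box_1 [ 49.  276.8] 0.58 [515.  187.9   0. ]
L box_1 [178.  277.6] 0.57 [500.3  38.6   0. ]
box_1 [ 49. 278.] 0.93 (array([516.6, 170.9]), array([87.4, 99.6]), -0.52)
box_1 [188. 280.] 0.7 (array([501.6,  38.1]), array([121.7, 100.1]), -5.38)
```

View pics/w1.png

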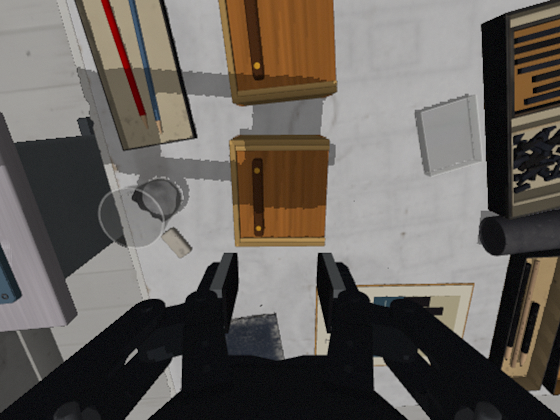

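Wrist view: box_3's strip runs from (155,258) to (238,258), so it lines up with the tool. Box_2 is above it in the frame.

```bash
python3 - <<'E'
from h import *
im=cv2.imread('pics/w1.png').astype(int); c=cal('wrist')
roi=im[150:245,243:275]; m=(roi.sum(2)<150).astype(np.uint8)
ys,xs=np.nonzero(m); print(len(xs))
cn=np.array([atz(c,(v+150,u+243),94)[:2] for u,v in zip(xs,ys)],np.float32); r=cv2.minAreaRect(cn); print('strip',r,np.median(cn,0))
# box3 outer-top corners px
for p in [(138,232),(137,329),(245,325),(245,235)]: print(p,atz(c,p,80))
# height check: project strip into scene/top
manip.read_camera('scene')
P=atz(c,(197.5,258),94)
for n in ['top','scene']: print(n,proj(cal(n),P))
for d in manip.landmark_of('lid_3_pull','scene'): print(d, tri([(cal('scene'),d['position']),(c,(197.5,258))]))
E
```

```text
945
strip ((483.21722412109375, 42.34872817993164), (87.3826904296875, 27.019847869873047), 84.4178466796875) [481.0524    48.332157]
(138, 232) [461.35779717  99.49045975  80.        ]
(137, 329) [556.15707541  90.70163835  80.        ]
(245, 325) [546.22012801 -24.83710394  80.        ]
(245, 235) [447.44000334 -14.66603707  80.        ]
top [226.09235449 271.73987809]
scene [214.04816528 298.4975756 ]
{'position': [214.4, 300.7], 'conf': 0.73} [478.49132603  38.41898137  91.85935318]
```

{"api": "step_arm", "payload": {
  "moves": [
    [0,0,-0.078,0.14,0],
    [0,0,0,0.15,0],
    [0,0,0,0.15,0],
    [0,0,0,0.12,0],
    [0,0,0,0.03,0],
    [-1,0,0,0,0],
    [-1,0,0,0,0],
    [-1,0,0,0,0],
    [-1,0,0,0,0]
  ],
  "grip_force": 25
}}

```text
clock: 4.5
tcp_pos: [481.3, 39.9, 85.4]
ee_rot: [0.742, 0.671, 0.001, 0.001]
wrist_force: [-0.8, -0.9, 3.9]
width: 0.104
finger_force: 30.0
```

{"api": "step_arm", "payload": {
  "moves": [
    [-1,0,0,0,0],
    [-1,0,0.035,0,0],
    [-1,0,0.035,0,0],
    [-1,0,0.035,0,0],
    [-1,0,0.035,0,0],
    [-1,0,0.035,0,0],
    [-1,0,0.035,0,0],
    [-1,0,0.035,0,0],
    [-1,0,0.035,0,0],
    [-1,0,0,0,0]
  ]
}}

```text
clock: 5.5
tcp_pos: [549.4, 33.1, 85.3]
ee_rot: [0.742, 0.671, -0.0, -0.0]
wrist_force: [-5.8, 0.5, 11.6]
width: 0.105
finger_force: 31.0
```

```bash
python3 - <<'E'
from h import *
st(); a=manip.read_camera('wrist'); c=cal('wrist')
for d in manip.landmark_of('stamp_1_centre','wrist'): print(d,atz(c,d['position'],36))
b=manip.read_camera('top')
for d in manip.landmark_of('stamp_1_centre','top'): print(d)
cv2.imwrite('pics/o3.png',np.hstack([a,cv2.resize(b[150:290,100:260+40],(240,168))[:, :] if 0 else cv2.copyMakeBorder(cv2.resize(b[170:270,220:320],(240,240)),0,180,0,0,0)]))
E
```

```text
t 5.5 tcp [549.4  33.1  85.3] x [0.101 0.995 0.   ] y [ 0.995 -0.101 -0.001] z [-0.001  0.    -1.   ] F [-5.8  0.5 11.6] w 0.105 ff 30.955570936203003
```

View pics/o3.png

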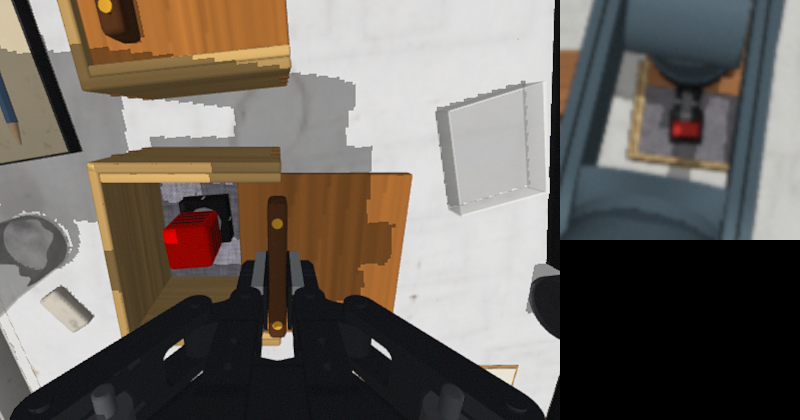

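Box_3 holds the red stamp: its handle shows at about (240,192) with the lid open about 69 mm, so the other boxes stay shut. I release the strip, rise, turn 90° and look down.

{"api": "step_arm", "payload": {
  "moves": [
    [0,0,0,0,0],
    [0,0,0,0,0],
    [0,0,0,0,0],
    [0,0,0,-0.1,0],
    [0,0,0,-0.18,0],
    [0,0,-0.1,-0.15,-0.0],
    [0,0,-0.116,-0.1,0.136],
    [0,0,0,0,0.136],
    [0,0,0,0,0.136],
    [0,0,0,0,0.136]
  ]
}}

```text
clock: 6.7
tcp_pos: [495.8, 38.5, 216.8]
ee_rot: [0.902, 0.432, 0.0, 0.0]
wrist_force: [-0.2, -0.9, -0.9]
width: 0.5
finger_force: 0.0
```

{"api": "step_arm", "payload": {
  "moves": [
    [0,0,0,0,0.136],
    [0,0,0,0,0.136],
    [0,0,0,0,0.136],
    [0,0,0,0,0.136],
    [0,0,0,0,0.136],
    [0,0,0,0,0.136],
    [0,0,0,0,0.136],
    [0,0,0,0,0],
    [0,0,0,0,0]
  ]
}}

```text
clock: 7.6
tcp_pos: [495.9, 38.4, 216.2]
ee_rot: [0.999, -0.046, -0.0, -0.0]
wrist_force: [0.4, -0.2, 0.1]
width: 0.5
finger_force: 0.0
```

```bash
python3 - <<'E'
from h import *
o,q,c,im=look([('stamp_1_centre',36),('lid_1_pull',85)],'w2')
b,g,r=[im[...,i].astype(int) for i in range(3)]
m=((r>90)&(g<60)&(b<60)).astype(np.uint8)
n,l,s,ce=cv2.connectedComponentsWithStats(m)
for i in range(1,n):
    if s[i,4]>60: print(s[i],ce[i][::-1],yawof(l==i,c,67))
E
```

```text
t 7.6 tcp [495.9  38.4 216.2] x [ 0.996 -0.093 -0.   ] y [-0.093 -0.996 -0.   ] z [-0.  0. -1.] F [ 0.4 -0.2  0.1] w 0.5 ff 0.0
L lid_1_pull [187.  275.6] 0.25 [509.1  38.5  85. ]
[231 146  64  19 299] [154.48160535 260.70234114] (array([537.3,  48.8]), array([64. , 11.5]), -12.75)
[263 182  27  27 658] [194.98024316 276.14741641] (array([496. ,  39.3]), array([26.5, 28. ]), -1.57)
[165 187  10  25 109] [198.76146789 169.21100917] (array([502.1, 151.5]), array([ 8.5, 26.3]), -0.66)
[167 214  11  14  89] [221.65168539 172.16853933] (array([478.6, 152.6]), array([10.9, 14.7]), -5.35)
[164 296  21   8  90] [299.88888889 174.38888889] (array([380.9, 169.6]), array([ 6.2, 24.5]), 8.3)
```

View pics/w2.png

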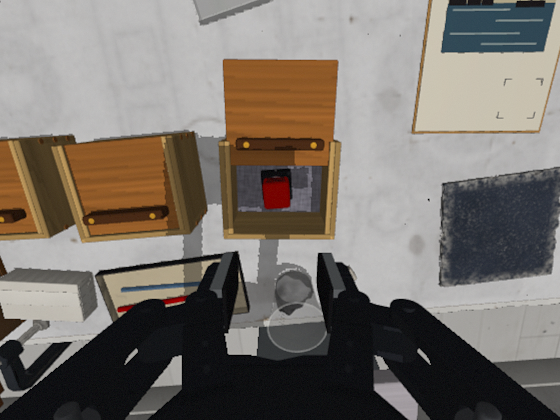

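The stamp's red top face spans about (182-208, 263-290). The proof's ticks show at about (98,520). I go lower, correct and look again for height.

{"api": "step_arm", "payload": {
  "moves": [
    [0,0,0,0.12,-0.06],
    [0,0,0,0.14,0],
    [0,0,0,0.08,0],
    [0,0,0,0,0],
    [0,0,0,0,0]
  ]
}}

```text
clock: 8.25
tcp_pos: [496.2, 38.4, 131.7]
ee_rot: [1.0, -0.017, -0.0, -0.0]
wrist_force: [1.0, 0.7, -0.5]
width: 0.499
finger_force: 0.0
```

```bash
python3 - <<'E'
from h import *
o,q,c,im=look([('stamp_1_centre',36)])
np.set_printoptions(suppress=True,precision=1)
b,g,r=[im[...,i].astype(int) for i in range(3)]
for T in (90,130,160,190):
    m=((r>T)&(g<70)&(b<70)).astype(np.uint8); m[:, :200]=0; m[:,360:]=0; m[260:]=0
    n,l,s,ce=cv2.connectedComponentsWithStats(m)
    i=1+np.argmax(s[1:,4]); print(T,s[i],ce[i][::-1],yawof(l==i,c,67))
print('expect size px',290.98*28/( (o['tcp_pos'][2]+142-67)))
cv2.imwrite('pics/w3.png',cv2.resize(im[100:300,180:380],(600,600),interpolation=cv2.INTER_CUBIC))
E
```

```text
t 8.25 tcp [496.2  38.4 131.7] x [ 0.999 -0.033 -0.   ] y [-0.033 -0.999 -0.   ] z [-0.  0. -1.] F [ 1.   0.7 -0.5] w 0.499 ff 0.0
90 [ 215  156  101   31 1886] [174.1 263.6] (array([535.6,  45.3]), array([73.1, 17.9]), -7.77)
130 [261 213   1   2   2] [213.5 261. ] (array([505.2,  50.1]), array([0.8, 0. ]), -2.89)Traceback (most recent call last):
  File "<stdin>", line 8, in <module>
    return _wrapfunc(a, 'argmax', axis=axis, out=out, **kwds)
    return bound(*args, **kwds)
ValueError: attempt to get argmax of an empty sequence
```

```bash
python3 - <<'E'
from h import *
o,q,c,im=look([])
b,g,r=[im[...,i].astype(int) for i in range(3)]
for T in (40,70,100):
    m=((r>T)&(g<.3*r)&(b<.3*r)).astype(np.uint8); m[:, :200]=0; m[:,360:]=0; m[290:]=0
    n,l,s,ce=cv2.connectedComponentsWithStats(m)
    for i in range(1,n):
        if s[i,4]>150: print(T,s[i],ce[i][::-1],yawof(l==i,c,67))
print('expect size px',290.98*28/( (o['tcp_pos'][2]+142-67)))
cv2.imwrite('pics/w3.png',cv2.resize(im[100:300,180:380],(600,600),interpolation=cv2.INTER_CUBIC))
E
```

```text
t 8.35 tcp [497.   38.3 132.8] x [ 0.999 -0.033  0.003] y [-0.033 -0.999  0.   ] z [ 0.003 -0.    -1.   ] F [ 0.3  0.2 -0. ] w 0.5 ff 0.0
40 [ 257  198   37   44 1505] [219.83787375 275.4372093 ] (array([500.4,  39.5]), array([27.3, 34.7]), -1.94)
70 [ 258  199   36   43 1302] [222.55913978 275.58141321] (array([500. ,  39.3]), array([26.8, 33.9]), -1.95)
100 [ 258  209   35   33 1126] [224.91474245 275.37477798] (array([496.1,  39.6]), array([26.1, 26.1]), -1.95)
expect size px 39.216109799447054
```

View pics/w3.png

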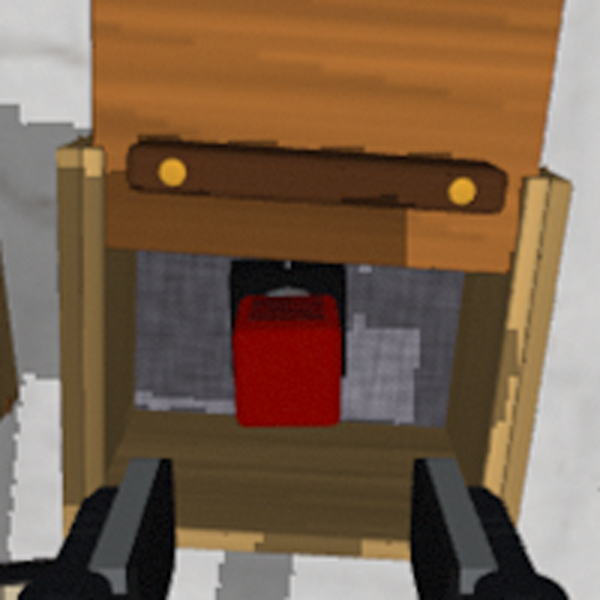

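The stamp is square to the tool, with its top face centred at (225,275). I grasp and lift.

{"api": "step_arm", "payload": {
  "moves": [
    [0,0,-0.005,0.1,0],
    [0,0,0,0.12,0],
    [0,0,0,0.12,0],
    [0,0,0,0.05,0],
    [0,0,0,0,0],
    [-1,0,0,0,0],
    [-1,0,0,0,0],
    [-1,0,0,0,0],
    [-1,0,0,0,0],
    [-1,0,0,0,0]
  ],
  "grip_force": 60
}}

```text
clock: 9.4
tcp_pos: [497.2, 39.5, 34.6]
ee_rot: [1.0, -0.017, 0.001, 0.0]
wrist_force: [1.3, -0.2, 4.8]
width: 0.318
finger_force: 59.6
```

{"api": "step_arm", "payload": {
  "moves": [
    [-1,0,0,-0.04,0],
    [-1,0,0,-0.08,0],
    [-1,0,0,-0.12,0],
    [-1,0,0,-0.18,0],
    [-1,0,0,-0.18,0],
    [-1,0,0,-0.04,0],
    [-1,0,0,0,0],
    [-1,0,0,0,0]
  ]
}}

```text
clock: 10.2
tcp_pos: [494.6, 39.9, 192.2]
ee_rot: [1.0, -0.017, -0.002, -0.0]
wrist_force: [-0.2, -0.4, -3.7]
width: 0.325
finger_force: 61.0
```

```bash
python3 - <<'E'
from h import *
o,q,c,im=look([('proof_mark',3),('slate_top',7),('stamp_1_centre',150)],'w4')
for k,z in [('proof',3),('slate',7)]:
    for d in manip.cut_out(k,'wrist'): print(k,np.round(d['position']),round(d['conf'],2),yawof(d['mask'],c,z))
E
```

```text
t 10.2 tcp [494.6  39.9 192.2] x [ 0.999 -0.034 -0.003] y [-0.034 -0.999 -0.   ] z [-0.003  0.    -1.   ] F [-0.2 -0.4 -3.7] w 0.325 ff 61.03252172470093
L proof_mark [112.5 537.8] 0.67 [ 566.  -244.3    3. ]
L slate_top [248.8 507.4] 0.61 [ 406.  -242.2    7. ]
proof [ 77. 501.] 0.7 (array([ 602.1, -206.4]), array([151.8, 140.4]), -4.63)
slate [246. 504.] 0.85 (array([ 405.3, -242.9]), array([152.7, 152.5]), 3.64)
```

{"api": "step_arm", "payload": {
  "moves": [
    [-1,0.012,0.1,0,0],
    [-1,0.012,0.16,0,0],
    [-1,0.012,0.16,0,0],
    [-1,0.012,0.16,0,0],
    [-1,0.012,0.16,0,0],
    [-1,0.012,0.16,0,0],
    [-1,0.012,0.15,0.06,0],
    [-1,0,0.075,0.1,0.042],
    [-1,0,0,0.08,0],
    [-1,0,0,0,0]
  ]
}}

```text
clock: 11.5
tcp_pos: [505.1, -241.5, 130.0]
ee_rot: [0.999, -0.04, -0.003, -0.002]
wrist_force: [0.1, -0.2, -2.4]
width: 0.32
finger_force: 60.8
```

{"api": "step_arm", "payload": {
  "moves": [
    [-1,0,0,0,0],
    [-1,0,0,0,0]
  ]
}}

```text
clock: 11.7
tcp_pos: [508.2, -242.1, 134.9]
ee_rot: [0.999, -0.038, 0.001, 0.0]
wrist_force: [0.8, -0.3, -3.1]
width: 0.318
finger_force: 60.8
```

```bash
python3 - <<'E'
from h import *
o,q,c,im=look([('proof_mark',3)],'w5')
g=cv2.cvtColor(im,cv2.COLOR_BGR2GRAY)
p=proj(c,[566,-244,3]); print(p); r0,c0=int(p[0])-75,int(p[1])-75; r0=max(r0,0)
cv2.imwrite('pics/w5c.png',cv2.resize(im[r0:r0+150,c0:c0+150],(600,600),interpolation=cv2.INTER_CUBIC)); print(r0,c0)
for d in manip.cut_out('proof','wrist'): print(np.round(d['position']),round(d['conf'],2),yawof(d['mask'],c,3))
E
```

```text
t 11.7 tcp [ 508.2 -242.1  134.9] x [ 0.997 -0.077  0.002] y [-0.077 -0.997  0.001] z [ 0.001 -0.001 -1.   ] F [ 0.8 -0.3 -3.1] w 0.318 ff 60.83348751068115
L proof_mark [138.6 277.6] 0.9 [ 566.6 -247.3    3. ]
[139.58414158 274.08699522]
64 199
[ 85. 230.] 0.65 (array([ 605.4, -208.4]), array([151.5, 147.4]), -4.97)
```

View pics/w5c.png

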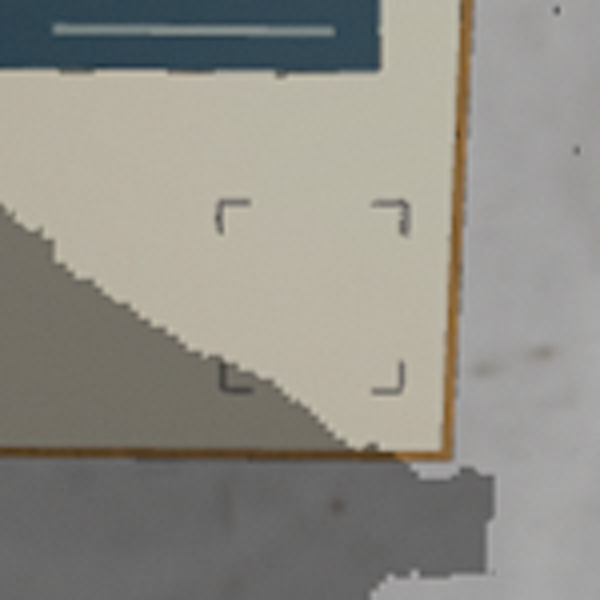

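```bash
python3 - <<'E'
from h import *
np.set_printoptions(suppress=True,precision=1)
ims=[]
o,q,c,im=look([('proof_mark',3)])
P=[]
for u,v in [(217,200),(408,202),(402,391),(222,391)]:
    P.append(atz(c,(64+v/4,199+u/4),3)); print(P[-1])
P=np.array(P); print('ctr',P.mean(0)); 
for i in range(4):
    d=P[(i+1)%4]-P[i]; print(np.linalg.norm(d),(np.degrees(np.arctan2(d[1],d[0]))+45)%90-45)
b,g,r=[im[...,i].astype(int) for i in range(3)]
m=((r>40)&(g<.3*r)&(b<.3*r)).astype(np.uint8); m[:150]=0
n,l,s,ce=cv2.connectedComponentsWithStats(m)
T=np.array(o['tcp_pos'])
for i in range(1,n):
    if s[i,4]>150: print(s[i])
for zz in (31.5,):
  for xx in (-14,14):
    for yy in (-14,14): print((xx,yy),proj(c,T+q@[xx,yy,-zz]))
for xx in (18,): print('foot front',[proj(c,T+q@[xx,yy,z]) for yy in(-18,18) for z in (13.6,29.6)])
cv2.imwrite('pics/w6.png',cv2.resize(im[150:420,150:410],(520,540),interpolation=cv2.INTER_CUBIC))
E
```

```text
t 11.85 tcp [ 508.2 -242.   135.1] x [ 1.  -0.1  0. ] y [-0.1 -1.   0. ] z [ 0. -0. -1.] F [ 0.4 -0.2 -2.2] w 0.321 ff 60.840171575546265
L proof_mark [136.1 280.3] 0.76 [ 568.7 -249.9    3. ]
[ 589.8 -227.2    3. ]
[ 586.  -269.8    3. ]
[ 543.9 -266.2    3. ]
[ 547.2 -224.     3. ]
ctr [ 566.7 -246.8    3. ]
42.80132159922689 -4.994086003645577
42.28179465126689 -4.906287656770672
42.335521883931776 -4.438488697743026
42.695588048008 -4.279364320866684
[ 247  246   61   83 4416]
(-14, -14) [327.6 246.4]
(-14, 14) [327.5 307.4]
(14, -14) [273.7 244.3]
(14, 14) [273.6 309.4]
foot front [array([226.8, 245.5]), array([217.5, 248.1]), array([226.7, 308.3]), array([217.4, 305.7])]
```

View pics/w6.png

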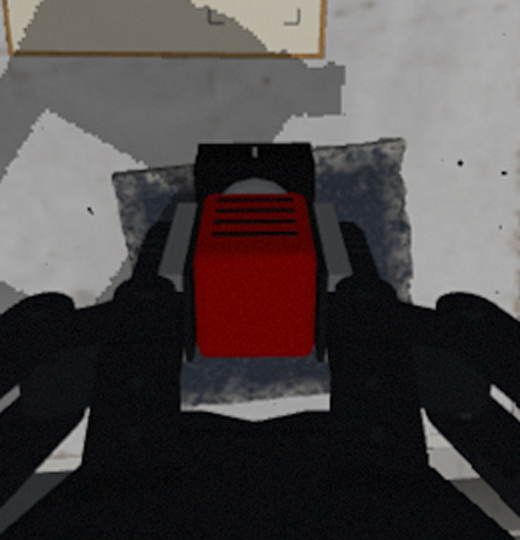

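Crop: the ticks make a 42.5 mm square. The held stamp is centred between the pads and its foot's front edge is near row 221. I hover over the mark.

{"api": "step_arm", "payload": {
  "moves": [
    [-1,0.06,0,0,0],
    [-1,0.1,0,0,0],
    [-1,0.06,0,0,0],
    [-1,0.019,0,0,0],
    [-1,0,0,0.1,0],
    [-1,0,0,0.12,0],
    [-1,0,0,0.08,0],
    [-1,0,0,0.052,0],
    [-1,0,0,0.0,0],
    [-1,0,0,0.0,0]
  ]
}}

```text
clock: 12.95
tcp_pos: [567.3, -247.0, 46.5]
ee_rot: [0.999, -0.039, 0.0, 0.0]
wrist_force: [0.5, -0.8, -3.1]
width: 0.324
finger_force: 60.9
```

{"api": "step_arm", "payload": {
  "moves": [
    [-1,0,0,0,0],
    [-1,0,0,0,0]
  ]
}}

```text
clock: 13.15
tcp_pos: [567.8, -247.3, 47.3]
ee_rot: [0.999, -0.039, 0.001, 0.001]
wrist_force: [-0.4, -0.3, -3.0]
width: 0.319
finger_force: 60.9
```

```bash
python3 - <<'E'
from h import *
np.set_printoptions(suppress=True,precision=1)
o,q,c,im=look([('proof_mark',3)])
a=im[185:245,215:340]
cv2.imwrite('pics/w7.png',cv2.resize(a,None,fx=6,fy=6,interpolation=cv2.INTER_CUBIC))
T=np.array(o['tcp_pos'])
for X in [(21,-21),(21,21)]:
    a=np.radians(-4.65); Y=np.array([566.7,-246.8,3])+[X[0]*np.cos(a)-X[1]*np.sin(a),X[0]*np.sin(a)+X[1]*np.cos(a),0]; p=proj(c,Y);print('tick',p,((p-[185,215])*6))
for z in (13.6,29.6): 
  for y in (-18,18): p=proj(c,T+q@[18-1,y+.4,z]); print('foot',z,p,((p-[185,215])*6))
E
```

```text
t 13.15 tcp [ 567.8 -247.3   47.3] x [ 1.  -0.1  0. ] y [-0.1 -1.   0. ] z [ 0. -0. -1.] F [-0.4 -0.3 -3. ] w 0.319 ff 60.920408964157104
tick [207.7 307.6] [136.2 555.5]
tick [207.5 245. ] [135.3 180.3]
foot 13.6 [228.4 246.3] [260.3 187.7]
foot 13.6 [228.4 309. ] [260.1 563.9]
foot 29.6 [218.9 248.9] [203.7 203.1]
foot 29.6 [218.9 306.3] [203.5 547.9]
```

View pics/w7.png

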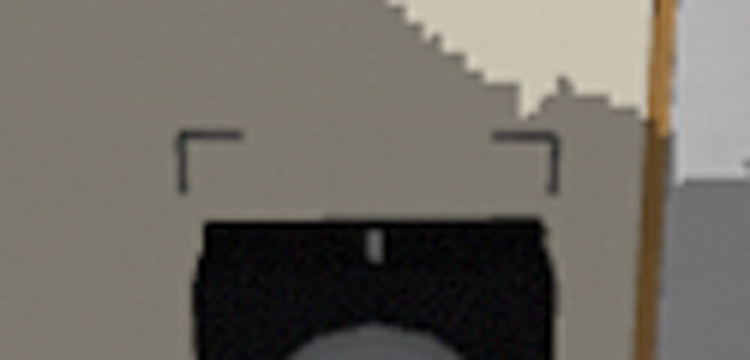

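Ticks show at crop (132,177)-(132,559) and the foot's edge at row 219, parallel to them. I make a sub-millimetre correction and go down.

{"api": "step_arm", "payload": {
  "moves": [
    [-1,0.0024,-0.0026,0.012,0],
    [-1,0,0,0.016,0],
    [-1,0,0,0.012,0],
    [-1,0,0,0.004,0],
    [-1,0,0,0,0],
    [-1,0,0,0,0]
  ]
}}

```text
clock: 13.85
tcp_pos: [567.6, -246.2, 34.7]
ee_rot: [0.999, -0.039, -0.0, -0.0]
wrist_force: [-0.5, -0.7, -3.2]
width: 0.318
finger_force: 60.9
```

{"api": "step_arm", "payload": {
  "moves": [
    [-1,0.002,0,0,0],
    [-1,0,0,0.004,0],
    [-1,0,0,0.004,0],
    [-1,0,0,0.004,0],
    [-1,0,0,0,0]
  ]
}}

```text
clock: 14.35
tcp_pos: [568.4, -246.3, 32.7]
ee_rot: [0.999, -0.039, 0.0, 0.0]
wrist_force: [-2.1, 1.0, 6.7]
width: 0.318
finger_force: 61.9
```

{"api": "step_arm", "payload": {
  "moves": [
    [-1,0,0,0.005,0],
    [-1,0,0,0.005,0],
    [-1,0,0,0.005,0],
    [-1,0,0,0.005,0],
    [-1,0,0,0,0]
  ]
}}

```text
clock: 14.85
tcp_pos: [568.4, -246.4, 28.4]
ee_rot: [0.999, -0.039, 0.0, 0.0]
wrist_force: [-4.2, 2.3, 10.9]
width: 0.317
finger_force: 62.5
```

{"api": "step_arm", "payload": {
  "moves": [
    [-1,0,0,0.005,0],
    [-1,0,0,0.004,0],
    [-1,0,0,0.003,0],
    [-1,0,0,0,0]
  ]
}}

```text
clock: 15.25
tcp_pos: [568.4, -246.3, 26.3]
ee_rot: [0.999, -0.039, 0.001, 0.0]
wrist_force: [-5.4, 3.6, 15.6]
width: 0.319
finger_force: 63.4
```

{"api": "step_arm", "payload": {
  "moves": [
    [-1,0,0,0.003,0],
    [-1,0,0,0.002,0],
    [-1,0,0,0,0]
  ]
}}

```text
clock: 15.55
tcp_pos: [568.5, -246.4, 26.3]
ee_rot: [0.999, -0.039, 0.001, 0.001]
wrist_force: [-7.4, 4.3, 22.8]
width: 0.316
finger_force: 64.4
```

{"api": "step_arm", "payload": {
  "moves": [
    [-1,0,0,0,0],
    [-1,0,0,0,0],
    [-1,0,0,0,0],
    [-1,0,0,0,0],
    [-1,0,0,-0.012,0],
    [-1,0,0,-0.016,0],
    [-1,0,0,-0.02,0],
    [-1,0,0,-0.02,0],
    [-1,0,0,-0.08,0],
    [-1,0,0,-0.16,0]
  ]
}}

```text
clock: 16.55
tcp_pos: [565.7, -244.7, 96.3]
ee_rot: [0.999, -0.039, -0.004, -0.002]
wrist_force: [1.4, 0.1, -2.4]
width: 0.322
finger_force: 60.8
```

{"api": "step_arm", "payload": {
  "moves": [
    [-1,-0.1,0,-0.16,0],
    [-1,-0.15,0,0,0],
    [-1,-0.15,0,0,0],
    [-1,-0.15,0,0,0.03],
    [-1,-0.1,0,0,0],
    [-1,0,0,0,0],
    [-1,0,0,0,0]
  ]
}}

```text
clock: 17.25
tcp_pos: [406.3, -233.1, 139.8]
ee_rot: [0.998, -0.055, 0.0, 0.0]
wrist_force: [0.3, -0.0, -2.6]
width: 0.318
finger_force: 60.9
```

```bash
python3 - <<'E'
from h import *
np.set_printoptions(suppress=True,precision=1)
o,q,c,im=look([('proof_mark',3),('slate_top',7)])
for d in manip.cut_out('slate','wrist'): print(np.round(d['position']),round(d['conf'],2),yawof(d['mask'],c,7))
p=proj(c,[566.8,-246.6,3]); print(p); r0=max(0,int(p[0])-60);c0=int(p[1])-75
cv2.imwrite('pics/w8.png',cv2.resize(im[r0:r0+120,c0:c0+150],None,fx=4,fy=4,interpolation=cv2.INTER_CUBIC)); print(r0,c0)
E
```

```text
t 17.25 tcp [ 406.3 -233.1  139.8] x [ 1.  -0.1  0. ] y [-0.1 -1.   0. ] z [ 0. -0. -1.] F [ 0.3 -0.  -2.6] w 0.318 ff 60.91569900512695
L proof_mark [ 10.7 270.6] 0.74 [ 567.1 -245.7    3. ]
L slate_top [200.2 287.6] 0.88 [ 404.7 -243.5    7. ]
[ 32. 223.] 0.23 (array([ 555.4, -204.4]), array([148.8,  48.3]), -4.96)
[ 11.  271.7]
0 196
```

View pics/w8.png

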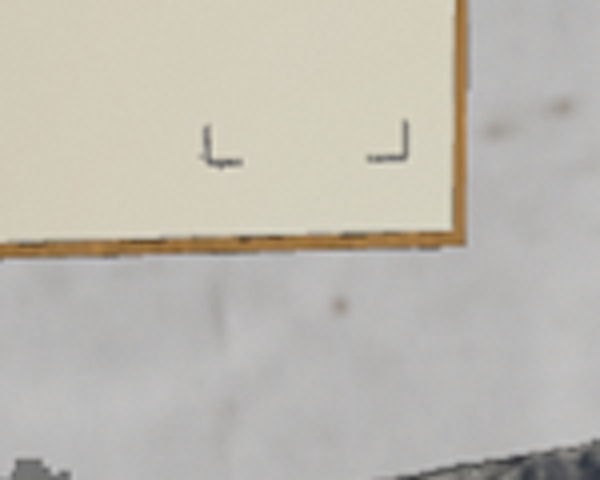

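No imprint is drawn in the picture; the near ticks are at (160,208) and (158,405). Now I place the stamp on the slate.

{"api": "step_arm", "payload": {
  "moves": [
    [-1,0,0.036,0.1,0],
    [-1,0,0,0.14,0],
    [-1,0,0,0.1,0],
    [-1,0,0,0.04,0],
    [-1,0,0,0,0],
    [-1,0,0,0,0]
  ]
}}

```text
clock: 18.05
tcp_pos: [406.1, -242.3, 45.2]
ee_rot: [0.999, -0.054, 0.0, 0.0]
wrist_force: [-0.3, -0.1, -2.5]
width: 0.318
finger_force: 60.8
```

{"api": "step_arm", "payload": {
  "moves": [
    [-1,0,0,0.012,0],
    [-1,0,0,0.012,0],
    [-1,0,0,0.005,0],
    [-1,0,0,0.004,0],
    [-1,0,0,0,0]
  ]
}}

```text
clock: 18.55
tcp_pos: [405.5, -242.0, 37.0]
ee_rot: [0.999, -0.055, 0.0, 0.0]
wrist_force: [-1.0, 1.6, 5.4]
width: 0.317
finger_force: 61.9
```

{"api": "step_arm", "payload": {
  "moves": [
    [0,0,0,0,0],
    [0,0,0,0,0],
    [0,0,0,0,0],
    [0,0,0,0,0],
    [0,0,0,-0.06,0],
    [0,0,0,-0.14,0],
    [0,0,0,-0.18,0],
    [0,0,0,-0.1,0],
    [0,0,0,0,0],
    [0,0,0,0,0]
  ],
  "grip_force": 20
}}

```text
clock: 19.55
tcp_pos: [405.3, -241.8, 156.5]
ee_rot: [0.999, -0.055, 0.0, 0.0]
wrist_force: [-1.5, -0.1, -0.5]
width: 0.502
finger_force: 0.0
```

```bash
python3 - <<'E'
from h import *
o,q,c,im=look([('stamp_1_centre',38)])
cv2.imwrite('pics/w9.png',im)
E
```

```text
t 19.55 tcp [ 405.3 -241.8  156.5] x [ 0.994 -0.109  0.001] y [-0.109 -0.994  0.001] z [ 0.001 -0.001 -1.   ] F [-1.5 -0.1 -0.5] w 0.502 ff 0.0
```

View pics/w9.png

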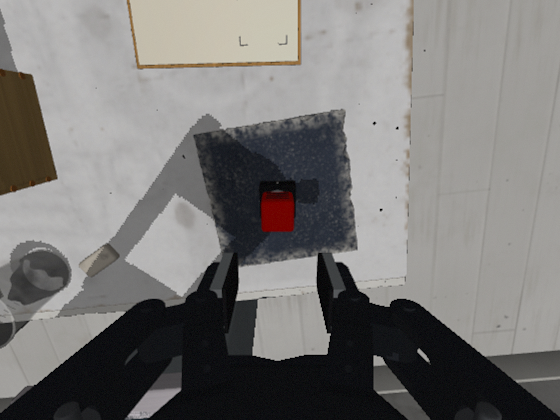

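The stamp stands upright mid-slate at about (207,278), the gripper is clear, and the other boxes were never opened. I hand in.

```bash
python3 -c "
from workcell import manip
print(manip.close_job())"
```

```text
the job is handed in; nothing more can be done
None
```

I found the studio stamp in box_3, the first box opened, pressed it fully down once on the ticks (about 23 N, held roughly half a second), stood it upright on the slate and handed the job in at about 20 s; the camera pictures showed no imprint, so placement rests on measurements (within about 1 mm).

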